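Line up the unglazed tumblers by size on the ware board

ROBOT

A 6-joint arm with a two-finger parallel gripper is mounted at the origin on the work surface. World frame = base frame: x ahead of the robot, y to its left, z up, the work surface at z = 0. Lengths are in m, angles in rad, forces in N, time in s.
With the tool pointing down it reaches from about 0.375 to 0.975 m from the base axis. Payload 3.8 kg.
Tool frame: the origin (TCP) lies between the finger pads; the fingertips stand 19 mm ahead of it and the grasp point (between the pads) is the TCP; y points along the fingers, x is the direction in which the jaws open and shut, and the axes are right-handed (so a half turn about y gives the same grasp; the last joint's range is limited). The gripper opens to 85 mm and grips with 20 to 120 N. Pads are 22 mm wide; open, the fingers measure 114 mm over their backs; the gripper's body (76 mm by 85 mm) begins 54 mm behind the grasp point. The pads swing forward as they close: fully open they stand 13 mm farther back than shut.
Start: joints at [-1.151, 0.264, 1.604, -0, 1.274, -0.037], TCP at [0.298, -0.606, 0.25] pointing down, gripper open.
Joint ranges: [-2.63, 2.63], [-0.94, 2.18], [0.31, 2.57], [-1.31, 4.45], [0, 2.66], [-2.55, 2.55]. Speed limits (rad/s): [2.57, 2.57, 3.14, 3.14, 3.14, 3.14].

INTERFACE

Orientations are given as a unit quaternion [w, x, y, z].
In Python, from station import robot, vision gives the robot as it stands.
- The arm moves only by the shell command python3 -m crank 'ROWS' [FORCE]. ROWS is JSON, a list of rows, each an object with "fingers": the opening, from 0 (shut) to 1 (fully open); "offset": the shift along the world's x, y, z in m, a list of three; "twist": the turn about the world's z in degrees. A call has 1 to 8 rows; each row is the pose to reach, as a shift and turn from the pose commanded when the call began; what a row does not reach only later rows make up. A row lasts 1/12 s, in which the tool goes at most 41.7 mm and 7.16 degrees, less where a joint would pass 70% of its speed; a pose out of reach is approached as far as the arm can. A call with a gripper value outside its range is refused whole. The fingers move at their own pace and stop on an object; FORCE is the grip in N (left out, the last holds). Time passes only in rows, so rows that repeat a pose let the fingers close. It gives the time, the measured TCP pose, the force and the opening at its end, in the units of the state.
- robot.observe(): the state, without advancing time (a new reading comes with each control period).
- vision.camera(name): name is "scene" or "top" or "wrist"; returns a dict with "color" (384x512x3 uint8, red, green, blue), "fx", "fy", "cx", "cy" (pixels), "R" (3x3) and "t" (3): a world point X has camera coordinates R X + t; the wrist camera has in their place "mount" (4x4, takes a point from camera to tool coordinates, whose origin is the TCP and whose axes are the tool frame's). Camera axes: x right, y down, z forward; pixel columns grow to the right and rows downward; lengths in m; the calibration is good to about 2 mm. A picture is of the moment at which its call begins: read the wrist's pose just before it. There is no depth.
- robot.job_done(): hands the job in, once; it reports no verdict.
The state is a dict: "time_s": time; "joints": joint angles; "joint_vel": joint speeds; "tau": joint torques, N m; "tcp_pos": TCP position; "tool_rot": TCP orientation; "wrist_force": force on the tool from outside, world axes, zero at the start; "moment": the same for the moment, N m; "grip_width": finger opening in m.
Only numpy, scipy, OpenCV 4.12 (cv2) and the standard library are available. Lean on these libraries where they do the work, as an engineer would, in place of code of your own. Each camera call takes 0.05 s, during which the arm holds its last target.

TASK

Line up the four unglazed tumblers by size on the ware board for the glazing line: each upright and centred on its own round black pad, the largest on the pad next to the high steel stop, then the next smaller and so on, the smallest at the far end from the stop. They are brittle: set each one down gently without dropping it, and knock none over.

Things in the scene. Friction and masses are not known exactly. Their poses are not given: they have to be found in the camera images.
- tumbler_s: the smallest and shortest of the four straight-sided, round, open-topped tumblers of unglazed beige stoneware: 36 mm outside diameter, 50 mm tall, wall 4 mm, solid floor 6 mm, about 50 g; the foot narrows by 3 mm all round in the lowest 8 mm. It starts upright on the bench in the area nearer the robot. Origin: centre of its underside; z up along its axis.
- tumbler_m: the second smallest of the four straight-sided, round, open-topped tumblers of unglazed beige stoneware: 44 mm outside diameter, 72 mm tall, wall 4 mm, solid floor 6 mm, about 100 g; the foot narrows by 3 mm all round in the lowest 8 mm. It starts upright on the bench in the area nearer the robot. Origin: centre of its underside; z up along its axis.
- tumbler_l: the second largest of the four straight-sided, round, open-topped tumblers of unglazed beige stoneware: 52 mm outside diameter, 94 mm tall, wall 4 mm, solid floor 6 mm, about 170 g; the foot narrows by 3 mm all round in the lowest 8 mm. It starts upright on the bench in the area nearer the robot. Origin: centre of its underside; z up along its axis.
- tumbler_xl: the largest and tallest of the four straight-sided, round, open-topped tumblers of unglazed beige stoneware: 60 mm outside diameter, 116 mm tall, wall 4 mm, solid floor 6 mm, about 260 g; the foot narrows by 3 mm all round in the lowest 8 mm. It starts upright on the bench in the area nearer the robot. Origin: centre of its underside; z up along its axis.
- board: plywood ware board fixed on the bench, 92 x 360 mm, 16 mm thick, beyond the tumblers as the robot sees it. Four equal pads lie on it in a row. Origin: centre of its underside, on the bench; y along its length (the row), x across it, z up. Its place and yaw change.
- pad_a: an end pad of the row: a round black rubber disc, 70 mm diameter, 2 mm thick, fixed on the board at y = 120 mm in the board's frame (pads are 80 mm apart). A tumbler stands on its top, 18 mm above the bench. Origin: centre of the disc's underside (16 mm above the bench); axes as the board's.
- pad_b: a middle pad of the row: a round black rubber disc, 70 mm diameter, 2 mm thick, fixed on the board at y = 40 mm in the board's frame (pads are 80 mm apart). A tumbler stands on its top, 18 mm above the bench. Origin: centre of the disc's underside (16 mm above the bench); axes as the board's.
- pad_c: a middle pad of the row: a round black rubber disc, 70 mm diameter, 2 mm thick, fixed on the board at y = -40 mm in the board's frame (pads are 80 mm apart). A tumbler stands on its top, 18 mm above the bench. Origin: centre of the disc's underside (16 mm above the bench); axes as the board's.
- pad_d: the other end pad of the row: a round black rubber disc, 70 mm diameter, 2 mm thick, fixed on the board at y = -120 mm in the board's frame (pads are 80 mm apart). A tumbler stands on its top, 18 mm above the bench. Origin: centre of the disc's underside (16 mm above the bench); axes as the board's.
- stop: high steel stop: a plain bright bar 88 x 14 mm, 30 mm high, fixed across one end of the board on its top (49 mm beyond the centre of that end's pad); which end changes from start to start. The other end has only a flat dark wooden strip 4 mm high. Origin: centre of its underside; x along the bar.
There are look-alikes about, which are no part of the job. What is shaped like the tumbler_m but green or purple is not meant.

How it is judged:
At the end, for the whole second after the job is handed in: Each tumbler stands released and at rest on its own pad: axis within 12 mm of the pad's centre, tilted less than 0.1 rad, underside on the pad (12 to 24 mm above the board's underside); the order along the row is by size with the largest on the pad next to the steel stop (angle between each of tumbler_s, tumbler_m, tumbler_l, tumbler_xl's own z axis and vertical below 0.1 rad and z of tumbler_s in the frame of board between 0.012 and 0.024 m and linear speed of each of tumbler_s, tumbler_m, tumbler_l, tumbler_xl below 0.02 m/s and contact force between each of tumbler_s, tumbler_m, tumbler_l, tumbler_xl and the fingers below 0.1 N and z of tumbler_m in the frame of board between 0.012 and 0.024 m and z of tumbler_l in the frame of board between 0.012 and 0.024 m and z of tumbler_xl in the frame of board between 0.012 and 0.024 m and ((horizontal distance between stop and pad_a below 0.1 m and horizontal distance between tumbler_xl and pad_a below 0.012 m and horizontal distance between tumbler_l and pad_b below 0.012 m and horizontal distance between tumbler_m and pad_c below 0.012 m and horizontal distance between tumbler_s and pad_d below 0.012 m) or (horizontal distance between stop and pad_d below 0.1 m and horizontal distance between tumbler_s and pad_a below 0.012 m and horizontal distance between tumbler_m and pad_b below 0.012 m and horizontal distance between tumbler_l and pad_c below 0.012 m and horizontal distance between tumbler_xl and pad_d below 0.012 m))); the robot touches nothing.
It fails at once if a tumbler is knocked over (angle between any of tumbler_s, tumbler_m, tumbler_l, tumbler_xl's own z axis and vertical above 0.7 rad).
It fails at once if a tumbler falls free (faster than 0.7 m/s with no finger on it, a drop of about 25 mm) ((linear speed of tumbler_s above 0.7 m/s and contact force between tumbler_s and the fingers below 0.05 N) or (linear speed of tumbler_m above 0.7 m/s and contact force between tumbler_m and the fingers below 0.05 N) or (linear speed of tumbler_l above 0.7 m/s and contact force between tumbler_l and the fingers below 0.05 N) or (linear speed of tumbler_xl above 0.7 m/s and contact force between tumbler_xl and the fingers below 0.05 N)).
It also fails if it takes over 104 s, if anything falls off the work surface, if the arm or the gripper's body presses on something with over 40 N, if the wrist force passes 120 N, or if a joint passes its speed limit or range.

## Working session

There is one attempt and no reset: what is moved stays moved. The work goes in short steps, Python scripts to look and compute and a shell command to move; the robot and the scene stay as the last step left them, time stands still between calls to the robot, and variables do not carry over. Pictures are saved under pics/ and viewed, and the job is handed in when it is done.

```bash
ls; mkdir -p pics
python3 - <<'E'
from station import robot, vision
import cv2
s=robot.observe(); print({k:s[k] for k in ("time_s","tcp_pos","tool_rot","grip_width")})
for n in ("scene","top","wrist"):
    c=vision.camera(n); cv2.imwrite(f"pics/{n}0.png",c["color"][:,:,::-1])
    print(n,c["fx"],c["fy"],c["cx"],c["cy"],c.get("R"),c.get("t"),c.get("mount"))
E
```

```text
pics
{'time_s': 0.0, 'tcp_pos': array([ 0.29744947, -0.60515568,  0.24893826]), 'tool_rot': array([ 0.60067337, -0.59978735,  0.37446434, -0.37312612]), 'grip_width': 0.08526574888684728}
scene 490.77492226029767 490.77492226029767 251.28755415951431 192.21254170885604 [[-0.65737825  0.7533604   0.0173767 ]
 [ 0.57672024  0.51781743 -0.63186935]
 [-0.4850233  -0.40535567 -0.7748801 ]] [ 0.32492739 -0.25557652  1.52292206] None
top 384.9250410361403 384.9250410361403 252.86671391092844 186.01021221525613 [[ 2.36018417e-02 -9.99721013e-01 -9.21488628e-04]
 [-9.84073453e-01 -2.30699614e-02 -1.76258944e-01]
 [ 1.76188511e-01  5.06684819e-03 -9.84343403e-01]] [0.0036408  0.50151924 1.01001437] None
wrist 327.6416408477261 327.6416408477261 257.09902361433217 191.1120113593265 None None [[ 9.99999276e-01  2.52080145e-04 -1.17662581e-03  4.34399332e-04]
 [ 1.20032512e-03 -2.77973130e-01  9.60588100e-01 -1.23968956e-01]
 [-8.49251713e-05 -9.60588817e-01 -2.77973232e-01  7.10912488e-02]
 [ 0.00000000e+00  0.00000000e+00  0.00000000e+00  1.00000000e+00]]
```

View pics/scene0.png

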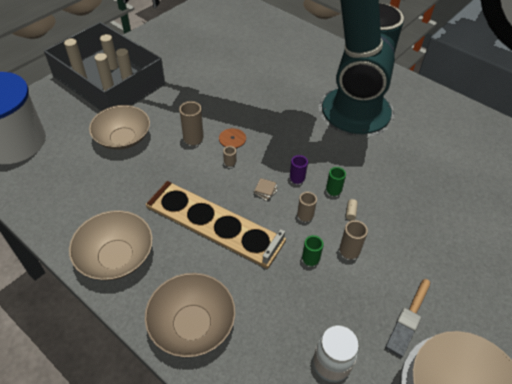

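View pics/top0.png

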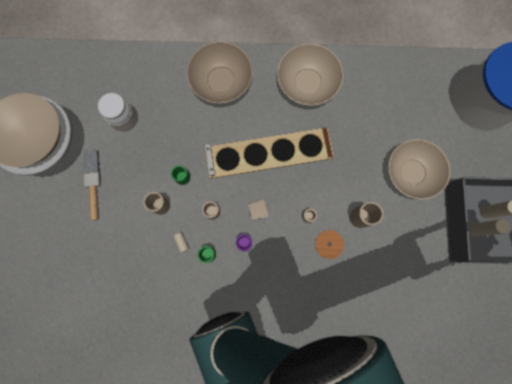

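View pics/wrist0.png

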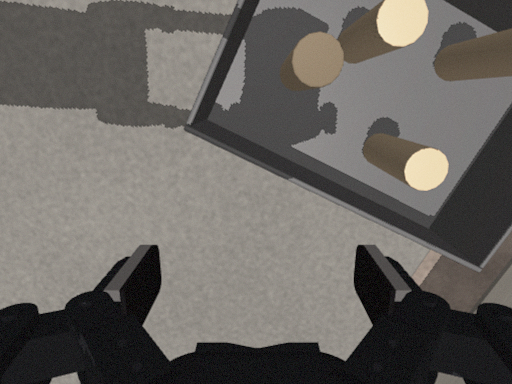

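The top view shows the bright stop at the left (+y) end (210,160) and pads at (227,159), (255,154), (283,149) and (310,145). Beige tumbler rims sit at about (154,202), (210,210), (310,215) and (371,213). The green and purple look-alikes are at (180,175), (207,253) and (244,241).

Run:
```python
import cv2
t=cv2.imread('pics/top0.png'); 
a=cv2.resize(t[115:265,135:260],None,fx=5,fy=5,interpolation=cv2.INTER_CUBIC)
b=cv2.resize(t[115:265,260:395],None,fx=5,fy=5,interpolation=cv2.INTER_CUBIC)
cv2.imwrite('pics/za.png',a[:600]);cv2.imwrite('pics/zb.png',b[:600])
s=cv2.imread('pics/scene0.png')
cv2.imwrite('pics/zs.png',cv2.resize(s[90:270,145:375],None,fx=3.3,fy=3.3,interpolation=cv2.INTER_CUBIC))
```

```text
(no output)
```

View pics/za.png

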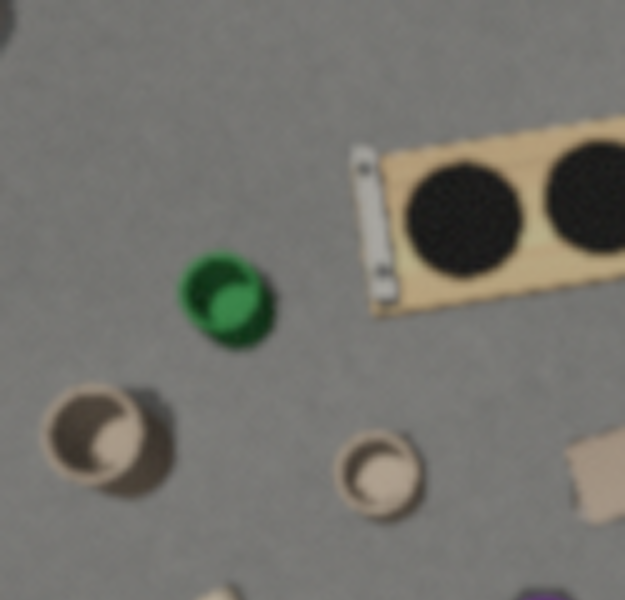

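View pics/zb.png

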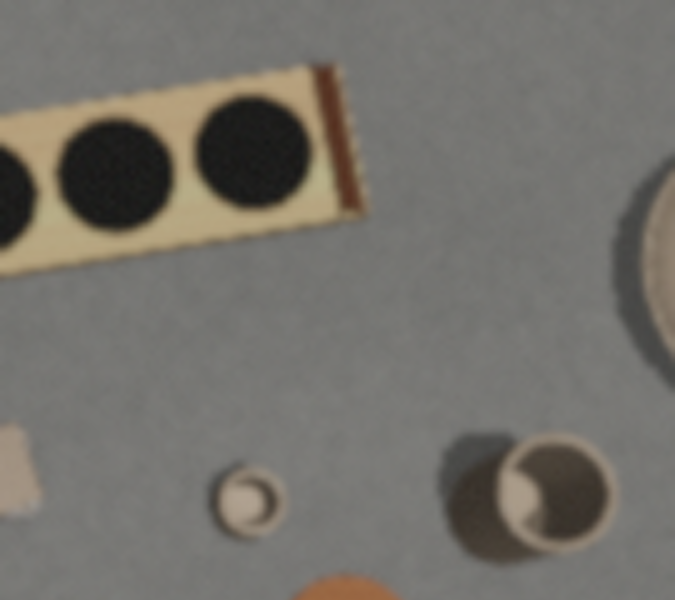

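View pics/zs.png

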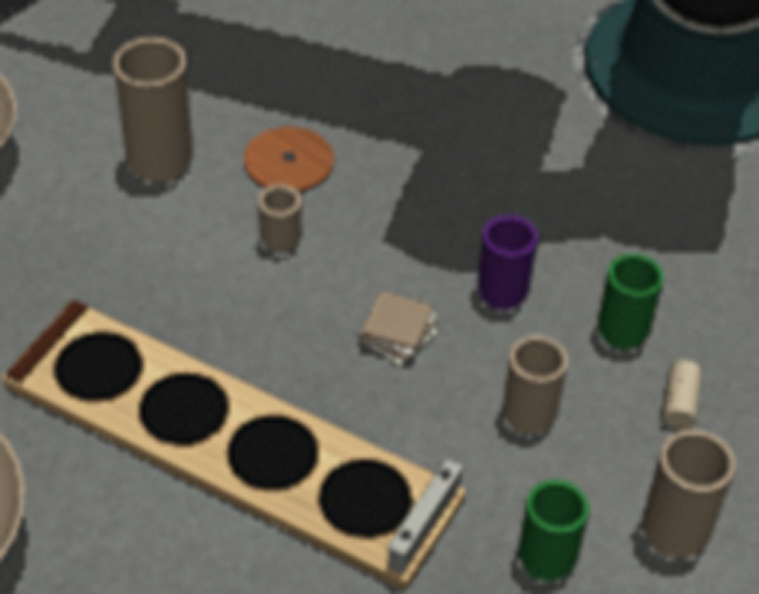

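```bash
cat > h.py <<'E'
import numpy as np, cv2
from station import robot, vision
def ray(c,u,v,z):
    R,t=np.array(c["R"]),np.array(c["t"]); o=-R.T@t
    d=R.T@np.array([(u-c["cx"])/c["fx"],(v-c["cy"])/c["fy"],1]); return (o+d*(z-o[2])/d[2])[:2]
def pads(c):
    g=c["color"].astype(int).max(2); m=(g<55).astype(np.uint8)
    n,l,st,ce=cv2.connectedComponentsWithStats(m); return [(ce[i],st[i]) for i in range(1,n)]
E
python3 - <<'E'
from h import *
c=vision.camera("top"); s=vision.camera("scene")
T={'L':((153.5,201.3),(355.9,229),.094),'M':((210.5,209.7),(307.7,198.2),.072),'S':((309.3,214.9),(229.5,150),.05),'XL':((370.9,213.1),(190.1,108.4),.116)}
for k,(a,b,z) in T.items(): print(k,ray(c,*a,z).round(4),ray(s,*b,z).round(4))
for n,cc in(("top",c),("scene",s)):
    for p,st in pads(cc):
        if 200<st[4]<900 : 
            w=ray(cc,*p,.018); print(n,p.round(1),st[4],st[2],st[3],w.round(4))
E
```

```text
L [0.4462 0.2717] [0.4463 0.2737]
M [0.4303 0.1255] [0.4324 0.1283]
S [ 0.425  -0.1381] [ 0.4249 -0.1404]
XL [ 0.4262 -0.2838] [ 0.4273 -0.2829]
top [310.1 145.1] 356 21 21 [ 0.629  -0.1455]
top [282.7 149.6] 352 22 20 [ 0.6137 -0.0672]
top [255.1 154. ] 362 22 21 [0.599  0.0113]
top [227.4 158.6] 366 22 22 [0.5837 0.09  ]
top [488.6 182.1] 227 46 7 [ 0.5327 -0.6473]
top [375.6 362.3] 635 67 48 [ 0.0486 -0.314 ]
scene [60. 53.] 258 24 24 [ 0.4515 -0.8923]
scene [296.2 173.6] 221 17 22 [0.3467 0.0321]
scene [174.3 200.7] 403 26 20 [ 0.6305 -0.1444]
scene [200.2 213.5] 421 26 21 [ 0.6153 -0.0659]
scene [227.2 226.8] 446 26 21 [0.5998 0.0127]
scene [255.2 240.6] 481 27 23 [0.5845 0.091 ]
scene [310.3 256.7] 205 19 20 [0.532 0.218]
```

```bash
cat >> h.py <<'E'
from scipy.spatial.transform import Rotation as Ro
def st():
    s=robot.observe(); q=s["tool_rot"]; R=Ro.from_quat([q[1],q[2],q[3],q[0]]).as_matrix()
    print("t",round(s["time_s"],2),"tcp",np.round(s["tcp_pos"],4),"jawyaw",round(np.degrees(np.arctan2(R[1,0],R[0,0])),2),"down",R[:,1].round(3),"w",round(s["grip_width"],4),"F",np.round(s["wrist_force"],2),"j",np.round(s["joints"],2)); return s,R
E
python3 -c "from h import *;st()"
```

```text
t 0.25 tcp [ 0.2976 -0.6055  0.2496] jawyaw -63.83 down [-0.     0.001 -1.   ] w 0.0852 F [ 0.51  0.3  -0.06] j [-1.15  0.26  1.6   0.    1.27 -0.04]
```

```bash
python3 -m crank '[{"fingers":1,"offset":[0.016,0.04,0],"twist":7},{"fingers":1,"offset":[0.032,0.08,0],"twist":14},{"fingers":1,"offset":[0.048,0.12,0],"twist":21},{"fingers":1,"offset":[0.064,0.16,0],"twist":28},{"fingers":1,"offset":[0.08,0.2,0],"twist":35},{"fingers":1,"offset":[0.096,0.24,0],"twist":42},{"fingers":1,"offset":[0.112,0.28,0],"twist":49},{"fingers":1,"offset":[0.125,0.31,0],"twist":56}]'
python3 -m crank '[{"fingers":1,"offset":[0.004,0.012,0],"twist":7},{"fingers":1,"offset":[0.004,0.012,0],"twist":14},{"fingers":1,"offset":[0.004,0.012,0],"twist":18.7},{"fingers":1,"offset":[0.004,0.012,0],"twist":18.7},{"fingers":1,"offset":[0.004,0.012,0],"twist":18.7}]'
python3 - <<'E'
from h import *
s,R=st(); c=vision.camera("wrist"); cv2.imwrite("pics/w1.png",c["color"][:,:,::-1])
M=c["mount"]
# project tumbler rim centre
for p in ([.427,-.2835,.116],[.427,-.2835,0]):
    tl=R.T@(np.array(p)-s["tcp_pos"]); q=np.linalg.inv(M)@np.r_[tl,1]; print(q[:2]/q[2]*c["fx"]+[c["cx"],c["cy"]])
E
```

```text
time_s: 0.92
tcp_pos: [0.4225, -0.2947, 0.2504]
tool_rot: [-0.706, 0.706, -0.046, 0.046]
wrist_force: [0.5, 1.0, 0.3]
grip_width: 0.0854
time_s: 1.33
tcp_pos: [0.4264, -0.2845, 0.2503]
tool_rot: [-0.704, 0.704, 0.066, -0.066]
wrist_force: [-0.8, 0.1, 0.2]
grip_width: 0.0854
t 1.33 tcp [ 0.4264 -0.2845  0.2503] jawyaw 10.74 down [ 0. -0. -1.] w 0.0854 F [-0.79  0.15  0.18] j [-0.64 -0.05  1.95 -0.    1.24 -0.82]
[257.43942593 185.2356761 ]
[257.42281754 159.22540534]
```

View pics/w1.png

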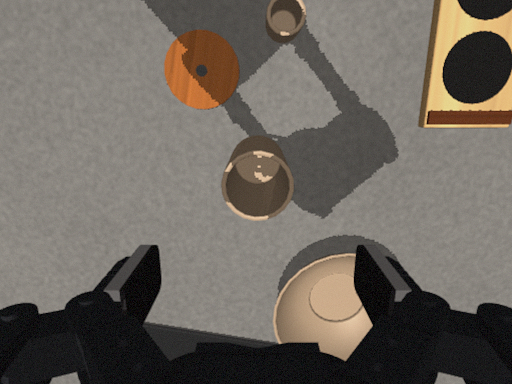

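The XL rim in the wrist view sits at (258,184) and I predicted (257,185), so the alignment is good. Descending now.

```bash
python3 -m crank '[{"fingers":1,"offset":[0,0,-0.04],"twist":0},{"fingers":1,"offset":[0,0.001,-0.08],"twist":0},{"fingers":1,"offset":[0,0.001,-0.115],"twist":0},{"fingers":1,"offset":[0,0.001,-0.145],"twist":0},{"fingers":1,"offset":[0,0.001,-0.165],"twist":0},{"fingers":1,"offset":[0,0.001,-0.165],"twist":0}]'
python3 -m crank '[{"fingers":0.62,"offset":[0,0,0],"twist":0},{"fingers":0.55,"offset":[0,0,0],"twist":0},{"fingers":0.5,"offset":[0,0,0],"twist":0},{"fingers":0.4,"offset":[0,0,0],"twist":0},{"fingers":0.4,"offset":[0,0,0],"twist":0},{"fingers":0.4,"offset":[0,0,0],"twist":0},{"fingers":0.4,"offset":[0,0,0],"twist":0},{"fingers":0.4,"offset":[0,0,0],"twist":0}]' 30
```

```text
time_s: 1.88
tcp_pos: [0.4225, -0.2814, 0.08]
tool_rot: [0.706, -0.702, -0.063, 0.069]
wrist_force: [-1.1, 0.8, 0.4]
grip_width: 0.0852
time_s: 2.55
tcp_pos: [0.4276, -0.2847, 0.0872]
tool_rot: [-0.703, 0.705, 0.068, -0.066]
wrist_force: [-1.7, -1.5, 7.5]
grip_width: 0.0599
```

```bash
python3 -m crank '[{"fingers":0.4,"offset":[0,0,0.01],"twist":0},{"fingers":0.4,"offset":[0,0,0.025],"twist":0},{"fingers":0.4,"offset":[0,0,0.045],"twist":0},{"fingers":0.4,"offset":[0,0,0.07],"twist":0},{"fingers":0.4,"offset":[0,0,0.09],"twist":0},{"fingers":0.4,"offset":[0,0,0.1],"twist":0},{"fingers":0.4,"offset":[0,0,0.1],"twist":0},{"fingers":0.4,"offset":[0,0,0.1],"twist":0}]' 30
python3 - <<'E'
from h import *
s,R=st(); c=vision.camera("wrist"); cv2.imwrite("pics/w2.png",c["color"][:,:,::-1])
E
```

```text
time_s: 3.22
tcp_pos: [0.4263, -0.2835, 0.1853]
tool_rot: [-0.704, 0.704, 0.067, -0.067]
wrist_force: [0.2, 0.1, -3.1]
grip_width: 0.0599
t 3.22 tcp [ 0.4263 -0.2835  0.1853] jawyaw 10.88 down [ 0.001 -0.    -1.   ] w 0.0599 F [ 0.19  0.08 -3.09] j [-0.64  0.01  2.02  0.    1.12 -0.83]
```

View pics/w2.png

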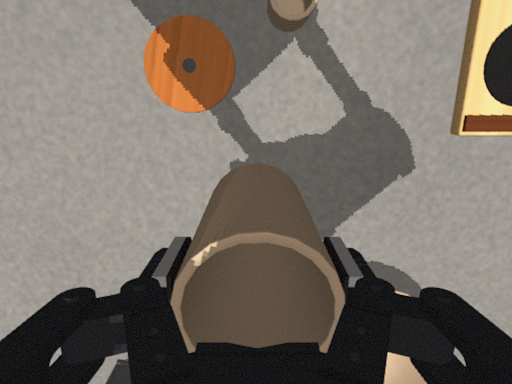

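```bash
cat >> h.py <<'E'
def rim(D,H,g,dz=0,dx=0,n=720):
    """pixels of outer rim of held tumbler; g=TCP height above its underside; dz offset along tool z"""
    c=vision_c; M=np.linalg.inv(c["mount"]); a=np.linspace(0,2*np.pi,n)
    P=np.c_[D/2*np.cos(a)+dx,np.full(n,g-H),D/2*np.sin(a)+dz,np.ones(n)]
    q=P@M.T; return np.c_[q[:,0]/q[:,2]*c["fx"]+c["cx"],q[:,1]/q[:,2]*c["fy"]+c["cy"]]
E
python3 - <<'E'
import h; from h import *
c=vision.camera("wrist"); h.vision_c=c
im=cv2.resize(c["color"][150:384,130:400,::-1],None,fx=2.2,fy=2.2)
for dz,col in((-.004,(255,0,0)),(0,(0,255,0)),(.004,(0,0,255))):
    p=((rim(.06,.116,.085,dz)-[130,150])*2.2).astype(int); cv2.polylines(im,[p],True,col,1)
cv2.imwrite("pics/o2.png",im)
E
```

```text
(no output)
```

View pics/o2.png

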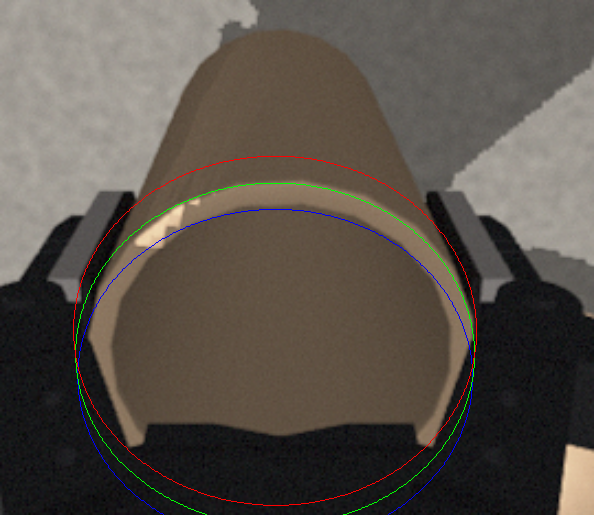

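The held rim fits zero offset, so I carry XL to the pad by the stop.

```bash
python3 -m crank '[{"fingers":0.4,"offset":[0.006,0.015,0],"twist":0},{"fingers":0.4,"offset":[0.018,0.043,0],"twist":0},{"fingers":0.4,"offset":[0.032,0.076,0],"twist":0},{"fingers":0.4,"offset":[0.046,0.109,0],"twist":0},{"fingers":0.4,"offset":[0.06,0.142,0],"twist":0},{"fingers":0.4,"offset":[0.074,0.175,0],"twist":0},{"fingers":0.4,"offset":[0.088,0.208,0],"twist":0},{"fingers":0.4,"offset":[0.1,0.238,0],"twist":0}]' 30
python3 -m crank '[{"fingers":0.4,"offset":[0.014,0.033,0],"twist":0},{"fingers":0.4,"offset":[0.028,0.066,0],"twist":0},{"fingers":0.4,"offset":[0.042,0.1,0],"twist":0},{"fingers":0.4,"offset":[0.052,0.122,0],"twist":0},{"fingers":0.4,"offset":[0.057,0.1355,0],"twist":0},{"fingers":0.4,"offset":[0.057,0.1355,0],"twist":0},{"fingers":0.4,"offset":[0.057,0.1355,0],"twist":0}]' 30
python3 -m crank '[{"fingers":0.4,"offset":[0,0,-0.02],"twist":0},{"fingers":0.4,"offset":[0,0,-0.04],"twist":0},{"fingers":0.4,"offset":[0,0,-0.055],"twist":0},{"fingers":0.4,"offset":[0,0,-0.066],"twist":0},{"fingers":0.4,"offset":[0,0,-0.073],"twist":0},{"fingers":0.4,"offset":[0,0,-0.073],"twist":0},{"fingers":0.4,"offset":[0,0,-0.073],"twist":0},{"fingers":0.4,"offset":[0,0,-0.073],"twist":0}]' 30
python3 - <<'E'
from h import *
s,R=st(); c=vision.camera("wrist"); cv2.imwrite("pics/w3.png",c["color"][:,:,::-1])
c=vision.camera("scene"); cv2.imwrite("pics/s3.png",cv2.resize(c["color"][90:270,145:375,::-1],None,fx=3.3,fy=3.3))
E
```

```text
time_s: 3.98
tcp_pos: [0.5256, -0.0434, 0.1832]
tool_rot: [0.704, -0.704, -0.066, 0.068]
wrist_force: [-0.5, -0.6, -2.1]
grip_width: 0.0596
time_s: 4.57
tcp_pos: [0.5823, 0.0899, 0.1836]
tool_rot: [-0.704, 0.704, 0.066, -0.069]
wrist_force: [0.1, -0.8, -1.9]
grip_width: 0.0598
time_s: 5.23
tcp_pos: [0.5842, 0.0896, 0.1133]
tool_rot: [-0.704, 0.704, 0.067, -0.066]
wrist_force: [-0.3, -0.1, -1.4]
grip_width: 0.0599
t 5.23 tcp [0.5842 0.0896 0.1133] jawyaw 10.84 down [ 0.002  0.    -1.   ] w 0.0599 F [-0.3  -0.13 -1.37] j [ 0.11  0.23  1.92 -0.    1.   -0.08]
```

View pics/s3.png

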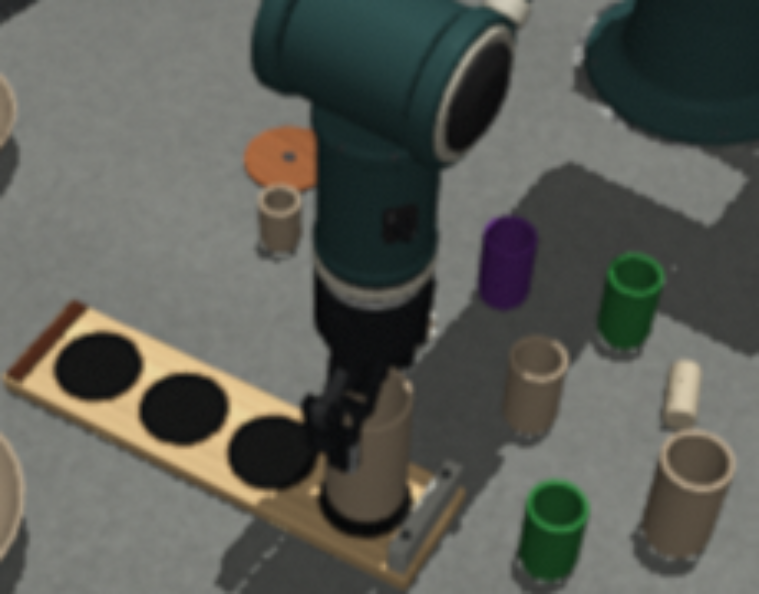

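View pics/w3.png

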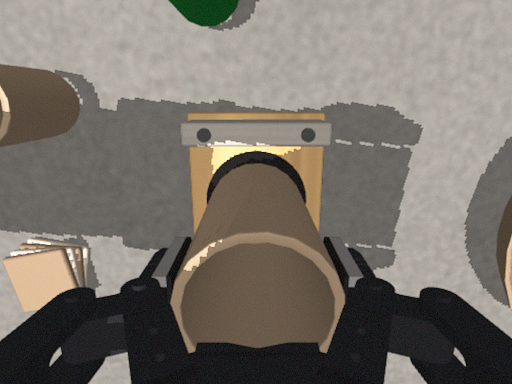

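```bash
python3 -m crank '[{"fingers":0.4,"offset":[0,0,-0.003],"twist":0},{"fingers":0.4,"offset":[0,0,-0.006],"twist":0},{"fingers":0.4,"offset":[0,0,-0.008],"twist":0},{"fingers":0.4,"offset":[0,0,-0.008],"twist":0},{"fingers":0.4,"offset":[0,0,-0.008],"twist":0}]' 30
python3 -m crank '[{"fingers":0.4,"offset":[0,0,-0.001],"twist":0},{"fingers":0.4,"offset":[0,0,-0.001],"twist":0},{"fingers":0.4,"offset":[0,0,-0.001],"twist":0},{"fingers":0.4,"offset":[0,0,-0.001],"twist":0}]' 30
```

```text
time_s: 5.75
tcp_pos: [0.5837, 0.09, 0.1053]
tool_rot: [0.704, -0.704, -0.067, 0.067]
wrist_force: [-2.4, 0.0, 5.2]
grip_width: 0.06
time_s: 6.08
tcp_pos: [0.5837, 0.0901, 0.1053]
tool_rot: [0.704, -0.704, -0.067, 0.067]
wrist_force: [-4.8, 0.2, 9.7]
grip_width: 0.0599
```

```bash
python3 -m crank '[{"fingers":0.72,"offset":[0,0,0],"twist":0},{"fingers":0.78,"offset":[0,0,0],"twist":0},{"fingers":0.85,"offset":[0,0,0],"twist":0},{"fingers":1,"offset":[0,0,0],"twist":0},{"fingers":1,"offset":[0,0,0],"twist":0},{"fingers":1,"offset":[0,0,0],"twist":0},{"fingers":1,"offset":[0,0,0],"twist":0}]' 30
python3 -c "from h import *;st()"
```

```text
time_s: 6.67
tcp_pos: [0.5833, 0.0898, 0.1031]
tool_rot: [0.704, -0.704, -0.067, 0.067]
wrist_force: [-0.8, 0.7, 0.2]
grip_width: 0.0853
t 6.67 tcp [0.5833 0.0898 0.1031] jawyaw 10.87 down [-0. -0. -1.] w 0.0853 F [-0.79  0.66  0.19] j [ 0.11  0.24  1.93  0.    0.98 -0.08]
```

```bash
python3 -m crank '[{"fingers":1,"offset":[0,0,0.02],"twist":0},{"fingers":1,"offset":[0,0,0.05],"twist":0},{"fingers":1,"offset":[0,0,0.09],"twist":0},{"fingers":1,"offset":[0,0,0.13],"twist":0},{"fingers":1,"offset":[0,0,0.147],"twist":0}]'
python3 -m crank '[{"fingers":1,"offset":[-0.023,0.03,0],"twist":0},{"fingers":1,"offset":[-0.046,0.06,0],"twist":0},{"fingers":1,"offset":[-0.069,0.09,0],"twist":0},{"fingers":1,"offset":[-0.092,0.12,0],"twist":0},{"fingers":1,"offset":[-0.115,0.15,0],"twist":0},{"fingers":1,"offset":[-0.138,0.182,0],"twist":0},{"fingers":1,"offset":[-0.138,0.182,0],"twist":0},{"fingers":1,"offset":[-0.138,0.182,0],"twist":0}]'
cat >> h.py <<'E'
def lookdown(p,D,H,name,grow=1):
    s,R=st(); c=vision.camera("wrist"); M=np.linalg.inv(c["mount"]); im=cv2.resize(c["color"][:,:,::-1],None,fx=1.5,fy=1.5)
    a=np.linspace(0,2*np.pi,200); P=np.c_[p[0]+D/2*np.cos(a),p[1]+D/2*np.sin(a),np.full(200,H)]
    q=np.c_[(P-s["tcp_pos"])@R,np.ones(200)]@M.T; uv=np.c_[q[:,0]/q[:,2]*c["fx"]+c["cx"],q[:,1]/q[:,2]*c["fy"]+c["cy"]]
    cv2.polylines(im,[(uv*1.5).astype(int)],True,(0,255,0),1); cv2.imwrite("pics/%s.png"%name,im)
E
python3 -c "
from h import *
lookdown((.446,.2725),.052,.094,'w4')"
```

```text
time_s: 7.08
tcp_pos: [0.586, 0.0902, 0.2567]
tool_rot: [0.704, -0.704, -0.07, 0.064]
wrist_force: [2.0, -0.0, 0.2]
grip_width: 0.0854
time_s: 7.75
tcp_pos: [0.4441, 0.2734, 0.2504]
tool_rot: [0.704, -0.704, -0.069, 0.068]
wrist_force: [-0.6, -0.6, 0.6]
grip_width: 0.0851
t 7.75 tcp [0.4441 0.2734 0.2504] jawyaw 11.12 down [ 0.  0. -1.] w 0.0851 F [-0.58 -0.58  0.59] j [ 0.5  -0.03  1.93 -0.    1.24  0.31]
```

View pics/w4.png

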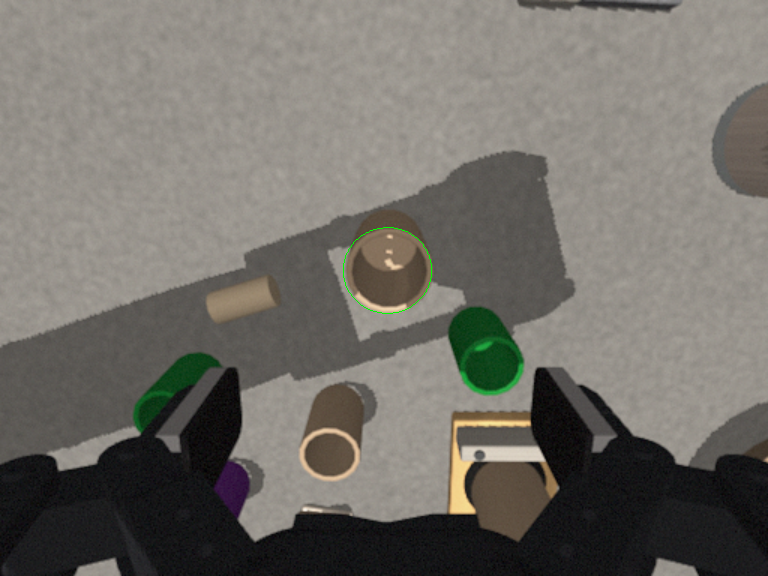

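```bash
python3 -m crank '[{"fingers":1,"offset":[0,0,-0.04],"twist":0},{"fingers":1,"offset":[0,0,-0.08],"twist":0},{"fingers":1,"offset":[0,0,-0.115],"twist":0},{"fingers":1,"offset":[0,0,-0.145],"twist":0},{"fingers":1,"offset":[0,0,-0.168],"twist":0},{"fingers":1,"offset":[0,0,-0.178],"twist":0},{"fingers":1,"offset":[0,0,-0.178],"twist":0}]'
python3 -m crank '[{"fingers":0.62,"offset":[0,0,0],"twist":0},{"fingers":0.5,"offset":[0,0,0],"twist":0},{"fingers":0.4,"offset":[0,0,0],"twist":0},{"fingers":0.35,"offset":[0,0,0],"twist":0},{"fingers":0.3,"offset":[0,0,0],"twist":0},{"fingers":0.3,"offset":[0,0,0],"twist":0},{"fingers":0.3,"offset":[0,0,0],"twist":0},{"fingers":0.3,"offset":[0,0,0],"twist":0}]' 30
python3 -m crank '[{"fingers":0.3,"offset":[0,0,0.01],"twist":0},{"fingers":0.3,"offset":[0,0,0.025],"twist":0},{"fingers":0.3,"offset":[0,0,0.045],"twist":0},{"fingers":0.3,"offset":[0,0,0.07],"twist":0},{"fingers":0.3,"offset":[0,0,0.095],"twist":0},{"fingers":0.3,"offset":[0,0,0.11],"twist":0},{"fingers":0.3,"offset":[0,0,0.11],"twist":0},{"fingers":0.3,"offset":[0,0,0.11],"twist":0}]' 30
python3 - <<'E'
import h; from h import *
st()
c=vision.camera("wrist"); h.vision_c=c
im=cv2.resize(c["color"][130:384,100:430,::-1],None,fx=2.2,fy=2.2)
for dz,col in((-.004,(255,0,0)),(0,(0,255,0)),(.004,(0,0,255))):
    p=((rim(.052,.094,.072,dz)-[100,130])*2.2).astype(int); cv2.polylines(im,[p],True,col,1)
cv2.imwrite("pics/o5.png",im)
E
```

```text
time_s: 8.38
tcp_pos: [0.4441, 0.2695, 0.0693]
tool_rot: [-0.703, 0.705, 0.064, -0.068]
wrist_force: [-0.5, 0.8, 0.2]
grip_width: 0.0852
time_s: 9.05
tcp_pos: [0.447, 0.2727, 0.0747]
tool_rot: [0.704, -0.703, -0.069, 0.066]
wrist_force: [-0.3, -1.5, 6.9]
grip_width: 0.052
time_s: 9.72
tcp_pos: [0.4459, 0.2723, 0.1837]
tool_rot: [0.704, -0.703, -0.068, 0.066]
wrist_force: [-1.3, 0.1, -1.6]
grip_width: 0.052
t 9.72 tcp [0.4459 0.2723 0.1837] jawyaw 10.89 down [ 0.003  0.001 -1.   ] w 0.052 F [-1.26  0.11 -1.64] j [0.5  0.03 2.   0.   1.11 0.31]
```

View pics/o5.png

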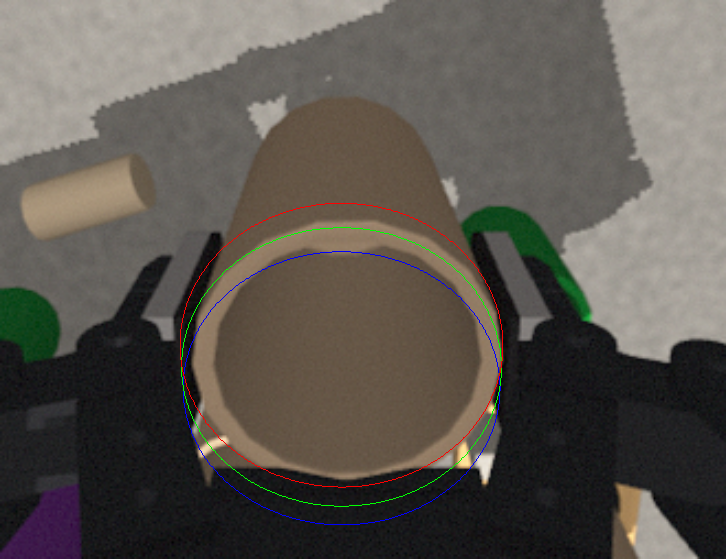

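```bash
python3 -m crank '[{"fingers":0.3,"offset":[0,-0.015,0.012],"twist":0},{"fingers":0.3,"offset":[0.0,-0.04,0.025],"twist":0},{"fingers":0.3,"offset":[0.01,-0.07,0.04],"twist":0},{"fingers":0.3,"offset":[0.02,-0.1,0.05],"twist":0},{"fingers":0.3,"offset":[0.035,-0.13,0.05],"twist":0},{"fingers":0.3,"offset":[0.05,-0.16,0.05],"twist":0},{"fingers":0.3,"offset":[0.07,-0.19,0.05],"twist":0},{"fingers":0.3,"offset":[0.09,-0.22,0.05],"twist":0}]' 30
python3 -m crank '[{"fingers":0.3,"offset":[0.02,-0.02,0],"twist":0},{"fingers":0.3,"offset":[0.045,-0.035,0],"twist":0},{"fingers":0.3,"offset":[0.0635,-0.0405,0],"twist":0},{"fingers":0.3,"offset":[0.0635,-0.0405,0],"twist":0},{"fingers":0.3,"offset":[0.0635,-0.0405,0],"twist":0},{"fingers":0.3,"offset":[0.0635,-0.0405,0],"twist":0}]' 30
python3 -m crank '[{"fingers":0.3,"offset":[0,0,-0.02],"twist":0},{"fingers":0.3,"offset":[0,0,-0.05],"twist":0},{"fingers":0.3,"offset":[0,0,-0.08],"twist":0},{"fingers":0.3,"offset":[0,0,-0.105],"twist":0},{"fingers":0.3,"offset":[0,0,-0.12],"twist":0},{"fingers":0.3,"offset":[0,0,-0.129],"twist":0},{"fingers":0.3,"offset":[0,0,-0.129],"twist":0},{"fingers":0.3,"offset":[0,0,-0.129],"twist":0}]' 30
python3 - <<'E'
from h import *
s,R=st(); c=vision.camera("wrist"); cv2.imwrite("pics/w6.png",c["color"][:,:,::-1])
c=vision.camera("scene"); cv2.imwrite("pics/s6.png",cv2.resize(c["color"][90:270,145:375,::-1],None,fx=3.3,fy=3.3))
E
```

```text
time_s: 10.43
tcp_pos: [0.5343, 0.0503, 0.23]
tool_rot: [0.704, -0.704, -0.066, 0.068]
wrist_force: [0.6, -0.7, -1.7]
grip_width: 0.0518
time_s: 10.93
tcp_pos: [0.5973, 0.0116, 0.2301]
tool_rot: [0.704, -0.704, -0.065, 0.069]
wrist_force: [-0.9, 0.4, -2.2]
grip_width: 0.0518
time_s: 11.6
tcp_pos: [0.5983, 0.0118, 0.1033]
tool_rot: [0.704, -0.704, -0.067, 0.068]
wrist_force: [1.4, 0.3, -1.8]
grip_width: 0.0519
t 11.6 tcp [0.5983 0.0118 0.1033] jawyaw 10.91 down [-0.001  0.    -1.   ] w 0.0519 F [ 1.4   0.27 -1.79] j [-0.02  0.25  1.91  0.    0.98 -0.21]
```

View pics/s6.png

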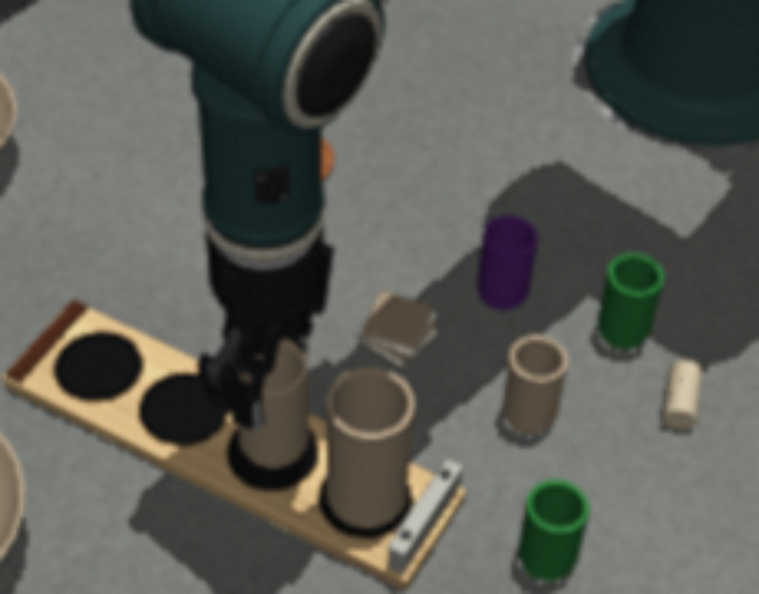

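View pics/w6.png

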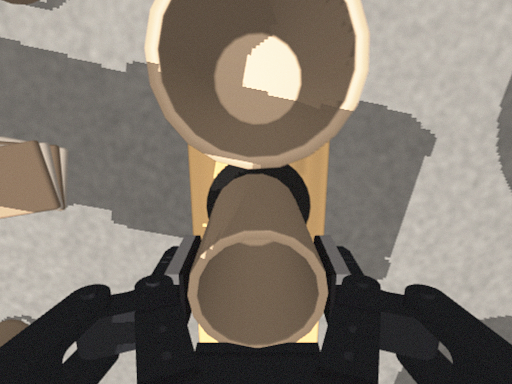

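```bash
python3 -m crank '[{"fingers":0.3,"offset":[0,0,-0.003],"twist":0},{"fingers":0.3,"offset":[0,0,-0.006],"twist":0},{"fingers":0.3,"offset":[0,0,-0.009],"twist":0},{"fingers":0.3,"offset":[0,0,-0.011],"twist":0},{"fingers":0.3,"offset":[0,0,-0.011],"twist":0},{"fingers":0.3,"offset":[0,0,-0.011],"twist":0}]' 30
python3 -m crank '[{"fingers":0.3,"offset":[0,0,-0.001],"twist":0},{"fingers":0.3,"offset":[0,0,-0.002],"twist":0},{"fingers":0.3,"offset":[0,0,-0.002],"twist":0},{"fingers":0.3,"offset":[0,0,-0.002],"twist":0}]' 30
```

```text
time_s: 12.2
tcp_pos: [0.5991, 0.0113, 0.0928]
tool_rot: [-0.704, 0.704, 0.067, -0.067]
wrist_force: [-1.7, 0.8, 3.0]
grip_width: 0.0521
time_s: 12.53
tcp_pos: [0.5992, 0.0112, 0.0927]
tool_rot: [-0.704, 0.704, 0.067, -0.067]
wrist_force: [-5.1, -0.7, 14.2]
grip_width: 0.0521
```

```bash
python3 -m crank '[{"fingers":0.64,"offset":[0,0,0],"twist":0},{"fingers":0.7,"offset":[0,0,0],"twist":0},{"fingers":0.8,"offset":[0,0,0],"twist":0},{"fingers":1,"offset":[0,0,0],"twist":0},{"fingers":1,"offset":[0,0,0],"twist":0},{"fingers":1,"offset":[0,0,0],"twist":0},{"fingers":1,"offset":[0,0,0],"twist":0}]' 30
python3 -m crank '[{"fingers":1,"offset":[0,0,0.02],"twist":0},{"fingers":1,"offset":[0,0,0.05],"twist":0},{"fingers":1,"offset":[0,0,0.09],"twist":0},{"fingers":1,"offset":[0,0,0.13],"twist":0},{"fingers":1,"offset":[0,0,0.16],"twist":0}]'
python3 -m crank '[{"fingers":1,"offset":[-0.03,0.02,0],"twist":0},{"fingers":1,"offset":[-0.06,0.04,0],"twist":0},{"fingers":1,"offset":[-0.09,0.06,0],"twist":0},{"fingers":1,"offset":[-0.12,0.08,0],"twist":0},{"fingers":1,"offset":[-0.15,0.1,0],"twist":0},{"fingers":1,"offset":[-0.1685,0.115,0],"twist":0},{"fingers":1,"offset":[-0.1685,0.115,0],"twist":0},{"fingers":1,"offset":[-0.1685,0.115,0],"twist":0}]'
python3 -c "
from h import *
lookdown((.431,.127),.044,.072,'w7')"
```

```text
time_s: 13.12
tcp_pos: [0.5988, 0.0114, 0.09]
tool_rot: [0.704, -0.704, -0.067, 0.067]
wrist_force: [0.5, -0.5, -0.5]
grip_width: 0.0852
time_s: 13.53
tcp_pos: [0.5997, 0.0114, 0.2538]
tool_rot: [-0.704, 0.704, 0.068, -0.066]
wrist_force: [0.4, -0.1, 0.4]
grip_width: 0.0856
time_s: 14.2
tcp_pos: [0.4297, 0.1269, 0.2505]
tool_rot: [-0.704, 0.704, 0.068, -0.067]
wrist_force: [0.4, 0.0, -0.2]
grip_width: 0.0855
t 14.2 tcp [0.4297 0.1269 0.2505] jawyaw 11.01 down [ 0.001  0.    -1.   ] w 0.0855 F [ 0.36  0.02 -0.19] j [ 0.23 -0.18  2.06 -0.    1.26  0.04]
```

View pics/w7.png

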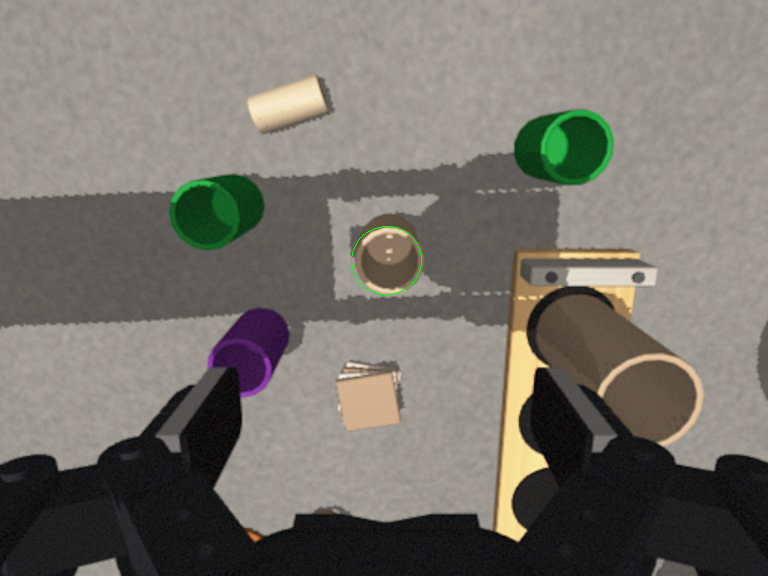

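```bash
python3 -m crank '[{"fingers":1,"offset":[0.001,0,-0.04],"twist":0},{"fingers":1,"offset":[0.001,0,-0.08],"twist":0},{"fingers":1,"offset":[0.001,0,-0.12],"twist":0},{"fingers":1,"offset":[0.001,0,-0.15],"twist":0},{"fingers":1,"offset":[0.001,0,-0.175],"twist":0},{"fingers":1,"offset":[0.001,0,-0.19],"twist":0},{"fingers":1,"offset":[0.001,0,-0.198],"twist":0},{"fingers":1,"offset":[0.001,0,-0.198],"twist":0}]'
python3 -m crank '[{"fingers":0.6,"offset":[0,0,0],"twist":0},{"fingers":0.5,"offset":[0,0,0],"twist":0},{"fingers":0.4,"offset":[0,0,0],"twist":0},{"fingers":0.3,"offset":[0,0,0],"twist":0},{"fingers":0.2,"offset":[0,0,0],"twist":0},{"fingers":0.2,"offset":[0,0,0],"twist":0},{"fingers":0.2,"offset":[0,0,0],"twist":0},{"fingers":0.2,"offset":[0,0,0],"twist":0}]' 25
python3 -m crank '[{"fingers":0.2,"offset":[0,0,0.01],"twist":0},{"fingers":0.2,"offset":[0,0,0.025],"twist":0},{"fingers":0.2,"offset":[0,0,0.045],"twist":0},{"fingers":0.2,"offset":[0,0,0.07],"twist":0},{"fingers":0.2,"offset":[0,0,0.1],"twist":0},{"fingers":0.2,"offset":[0,0,0.13],"twist":0},{"fingers":0.2,"offset":[0,0,0.15],"twist":0},{"fingers":0.2,"offset":[0,0,0.15],"twist":0}]' 25
python3 - <<'E'
import h; from h import *
st()
c=vision.camera("wrist"); h.vision_c=c
im=cv2.resize(c["color"][130:384,100:430,::-1],None,fx=2.2,fy=2.2)
for dz,col in((-.004,(255,0,0)),(0,(0,255,0)),(.004,(0,0,255))):
    p=((rim(.044,.072,.055,dz)-[100,130])*2.2).astype(int); cv2.polylines(im,[p],True,col,1)
cv2.imwrite("pics/o8.png",im)
E
```

```text
time_s: 14.92
tcp_pos: [0.4306, 0.1253, 0.0502]
tool_rot: [-0.704, 0.704, 0.065, -0.068]
wrist_force: [0.4, 0.9, 0.5]
grip_width: 0.0855
time_s: 15.58
tcp_pos: [0.4327, 0.1267, 0.0538]
tool_rot: [0.704, -0.704, -0.068, 0.066]
wrist_force: [-0.6, -0.7, 6.6]
grip_width: 0.0435
time_s: 16.25
tcp_pos: [0.4345, 0.1272, 0.2082]
tool_rot: [0.704, -0.703, -0.071, 0.063]
wrist_force: [1.0, -0.1, -0.4]
grip_width: 0.0435
t 16.25 tcp [0.4345 0.1272 0.2082] jawyaw 10.88 down [ 0.01   0.002 -1.   ] w 0.0435 F [ 1.01 -0.08 -0.39] j [ 0.23 -0.14  2.11  0.    1.16  0.04]
```

View pics/o8.png

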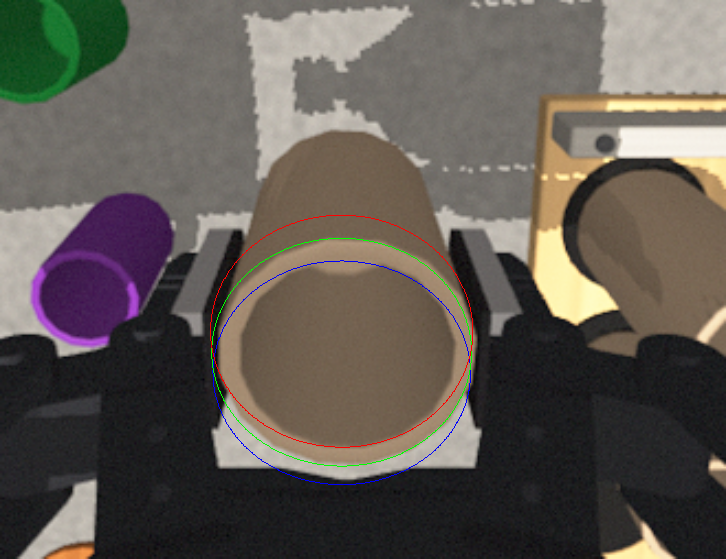

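```bash
python3 -m crank '[{"fingers":0.2,"offset":[0.005,-0.015,0],"twist":0},{"fingers":0.2,"offset":[0.015,-0.04,0],"twist":0},{"fingers":0.2,"offset":[0.03,-0.07,0],"twist":0},{"fingers":0.2,"offset":[0.045,-0.1,0],"twist":0},{"fingers":0.2,"offset":[0.065,-0.13,0],"twist":0},{"fingers":0.2,"offset":[0.085,-0.155,0],"twist":0},{"fingers":0.2,"offset":[0.11,-0.175,0],"twist":0},{"fingers":0.2,"offset":[0.135,-0.185,0],"twist":0}]' 25
python3 -m crank '[{"fingers":0.2,"offset":[0.025,-0.005,0],"twist":0},{"fingers":0.2,"offset":[0.04,-0.0085,0],"twist":0},{"fingers":0.2,"offset":[0.0475,-0.0085,0],"twist":0},{"fingers":0.2,"offset":[0.0475,-0.0085,0],"twist":0},{"fingers":0.2,"offset":[0.0475,-0.0085,0],"twist":0},{"fingers":0.2,"offset":[0.0475,-0.0085,0],"twist":0}]' 25
python3 -m crank '[{"fingers":0.2,"offset":[0,0,-0.02],"twist":0},{"fingers":0.2,"offset":[0,0,-0.05],"twist":0},{"fingers":0.2,"offset":[0,0,-0.08],"twist":0},{"fingers":0.2,"offset":[0,0,-0.1],"twist":0},{"fingers":0.2,"offset":[0,0,-0.114],"twist":0},{"fingers":0.2,"offset":[0,0,-0.12],"twist":0},{"fingers":0.2,"offset":[0,0,-0.12],"twist":0},{"fingers":0.2,"offset":[0,0,-0.12],"twist":0}]' 25
python3 - <<'E'
from h import *
s,R=st(); c=vision.camera("wrist"); cv2.imwrite("pics/w9.png",c["color"][:,:,::-1])
E
```

```text
time_s: 16.97
tcp_pos: [0.5655, -0.0611, 0.1998]
tool_rot: [0.704, -0.704, -0.065, 0.068]
wrist_force: [0.9, 0.3, -0.3]
grip_width: 0.0434
time_s: 17.47
tcp_pos: [0.6123, -0.0666, 0.2012]
tool_rot: [0.704, -0.704, -0.066, 0.068]
wrist_force: [0.2, 0.4, -0.7]
grip_width: 0.0431
time_s: 18.13
tcp_pos: [0.6143, -0.0671, 0.0833]
tool_rot: [-0.704, 0.704, 0.067, -0.067]
wrist_force: [0.7, 0.5, -1.4]
grip_width: 0.043
t 18.13 tcp [ 0.6143 -0.0671  0.0833] jawyaw 10.88 down [ 0.001 -0.    -1.   ] w 0.043 F [ 0.71  0.46 -1.38] j [-0.15  0.31  1.88 -0.    0.95 -0.34]
```

View pics/w9.png

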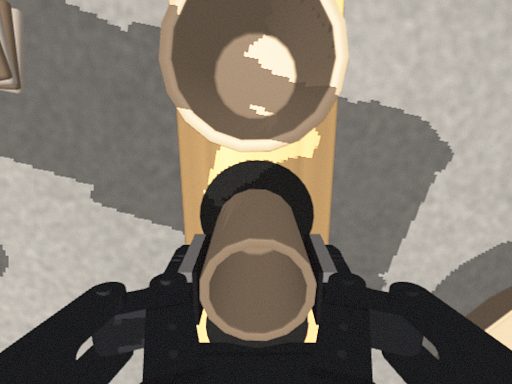

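```bash
python3 -m crank '[{"fingers":0.2,"offset":[0,0,-0.003],"twist":0},{"fingers":0.2,"offset":[0,0,-0.006],"twist":0},{"fingers":0.2,"offset":[0,0,-0.008],"twist":0},{"fingers":0.2,"offset":[0,0,-0.01],"twist":0},{"fingers":0.2,"offset":[0,0,-0.01],"twist":0},{"fingers":0.2,"offset":[0,0,-0.01],"twist":0}]' 25
python3 -m crank '[{"fingers":0.2,"offset":[0,0,-0.001],"twist":0},{"fingers":0.2,"offset":[0,0,-0.001],"twist":0},{"fingers":0.2,"offset":[0,0,-0.001],"twist":0},{"fingers":0.2,"offset":[0,0,-0.001],"twist":0}]' 25
```

```text
time_s: 18.68
tcp_pos: [0.6138, -0.0672, 0.0722]
tool_rot: [0.704, -0.704, -0.067, 0.067]
wrist_force: [-0.8, 0.5, -0.9]
grip_width: 0.0432
time_s: 19.02
tcp_pos: [0.6139, -0.0672, 0.0719]
tool_rot: [-0.704, 0.704, 0.067, -0.067]
wrist_force: [-2.9, 0.1, 4.7]
grip_width: 0.0434
```

```bash
python3 -m crank '[{"fingers":0.55,"offset":[0,0,0],"twist":0},{"fingers":0.62,"offset":[0,0,0],"twist":0},{"fingers":0.75,"offset":[0,0,0],"twist":0},{"fingers":1,"offset":[0,0,0],"twist":0},{"fingers":1,"offset":[0,0,0],"twist":0},{"fingers":1,"offset":[0,0,0],"twist":0},{"fingers":1,"offset":[0,0,0],"twist":0}]' 25
python3 -m crank '[{"fingers":1,"offset":[0,0,0.02],"twist":0},{"fingers":1,"offset":[0,0,0.05],"twist":0},{"fingers":1,"offset":[0,0,0.09],"twist":0},{"fingers":1,"offset":[0,0,0.13],"twist":0},{"fingers":1,"offset":[0,0,0.169],"twist":0},{"fingers":1,"offset":[0,0,0.179],"twist":0}]'
python3 -m crank '[{"fingers":1,"offset":[-0.03,-0.012,0],"twist":0},{"fingers":1,"offset":[-0.065,-0.025,0],"twist":0},{"fingers":1,"offset":[-0.1,-0.038,0],"twist":0},{"fingers":1,"offset":[-0.135,-0.052,0],"twist":0},{"fingers":1,"offset":[-0.165,-0.064,0],"twist":0},{"fingers":1,"offset":[-0.1895,-0.0725,0],"twist":0},{"fingers":1,"offset":[-0.1895,-0.0725,0],"twist":0},{"fingers":1,"offset":[-0.1895,-0.0725,0],"twist":0}]'
python3 -c "
from h import *
lookdown((.425,-.139),.036,.05,'w10')"
```

```text
time_s: 19.6
tcp_pos: [0.6139, -0.0671, 0.0712]
tool_rot: [0.704, -0.704, -0.067, 0.067]
wrist_force: [0.1, 0.4, -0.4]
grip_width: 0.0853
time_s: 20.1
tcp_pos: [0.6175, -0.0677, 0.2589]
tool_rot: [-0.703, 0.705, 0.071, -0.063]
wrist_force: [0.9, -0.2, 0.7]
grip_width: 0.0857
time_s: 20.77
tcp_pos: [0.4235, -0.14, 0.2503]
tool_rot: [-0.704, 0.704, 0.067, -0.066]
wrist_force: [-0.3, -0.3, 0.3]
grip_width: 0.0854
t 20.77 tcp [ 0.4235 -0.14    0.2503] jawyaw 10.76 down [ 0.001 -0.    -1.   ] w 0.0854 F [-0.33 -0.28  0.27] j [-0.38 -0.18  2.07  0.    1.26 -0.56]
```

View pics/w10.png

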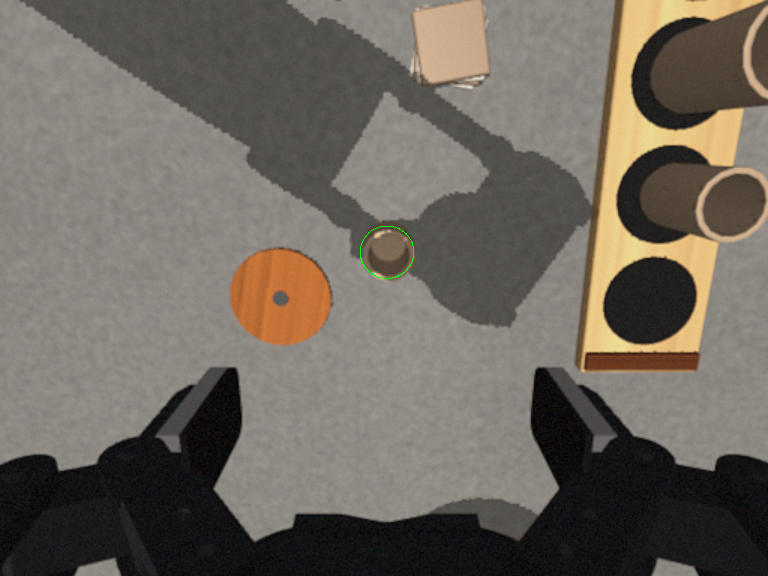

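```bash
python3 -m crank '[{"fingers":0.7,"offset":[0,0,-0.04],"twist":0},{"fingers":0.7,"offset":[0,0,-0.08],"twist":0},{"fingers":0.7,"offset":[0,0,-0.12],"twist":0},{"fingers":0.7,"offset":[0,0,-0.15],"twist":0},{"fingers":0.7,"offset":[0,0,-0.175],"twist":0},{"fingers":0.7,"offset":[0,0,-0.195],"twist":0},{"fingers":0.7,"offset":[0,0,-0.207],"twist":0},{"fingers":0.7,"offset":[0,0,-0.212],"twist":0}]'
python3 -m crank '[{"fingers":0.6,"offset":[0,0,0],"twist":0},{"fingers":0.5,"offset":[0,0,0],"twist":0},{"fingers":0.4,"offset":[0,0,0],"twist":0},{"fingers":0.3,"offset":[0,0,0],"twist":0},{"fingers":0.2,"offset":[0,0,0],"twist":0},{"fingers":0.1,"offset":[0,0,0],"twist":0},{"fingers":0.1,"offset":[0,0,0],"twist":0},{"fingers":0.1,"offset":[0,0,0],"twist":0}]' 20
python3 -m crank '[{"fingers":0.1,"offset":[0,0,0.01],"twist":0},{"fingers":0.1,"offset":[0,0,0.025],"twist":0},{"fingers":0.1,"offset":[0,0,0.045],"twist":0},{"fingers":0.1,"offset":[0,0,0.07],"twist":0},{"fingers":0.1,"offset":[0,0,0.1],"twist":0},{"fingers":0.1,"offset":[0,0,0.11],"twist":0},{"fingers":0.1,"offset":[0,0,0.11],"twist":0},{"fingers":0.1,"offset":[0,0,0.11],"twist":0}]' 20
python3 - <<'E'
import h; from h import *
st()
c=vision.camera("wrist"); h.vision_c=c
im=cv2.resize(c["color"][130:384,100:430,::-1],None,fx=2.2,fy=2.2)
for dz,col in((-.004,(255,0,0)),(0,(0,255,0)),(.004,(0,0,255))):
    p=((rim(.036,.05,.039,dz)-[100,130])*2.2).astype(int); cv2.polylines(im,[p],True,col,1)
cv2.imwrite("pics/o11.png",im)
E
```

```text
time_s: 21.48
tcp_pos: [0.4238, -0.1385, 0.0356]
tool_rot: [0.705, -0.703, -0.066, 0.069]
wrist_force: [-0.8, -0.4, -1.0]
grip_width: 0.0601
time_s: 22.15
tcp_pos: [0.4253, -0.14, 0.0392]
tool_rot: [-0.704, 0.704, 0.068, -0.066]
wrist_force: [0.0, 1.1, 5.5]
grip_width: 0.0339
time_s: 22.82
tcp_pos: [0.4244, -0.1397, 0.1485]
tool_rot: [-0.704, 0.704, 0.067, -0.067]
wrist_force: [-1.4, 0.5, -0.7]
grip_width: 0.0341
t 22.82 tcp [ 0.4244 -0.1397  0.1485] jawyaw 10.87 down [ 0.001 -0.    -1.   ] w 0.0341 F [-1.4   0.46 -0.69] j [-0.37 -0.09  2.18 -0.    1.05 -0.56]
```

View pics/o11.png

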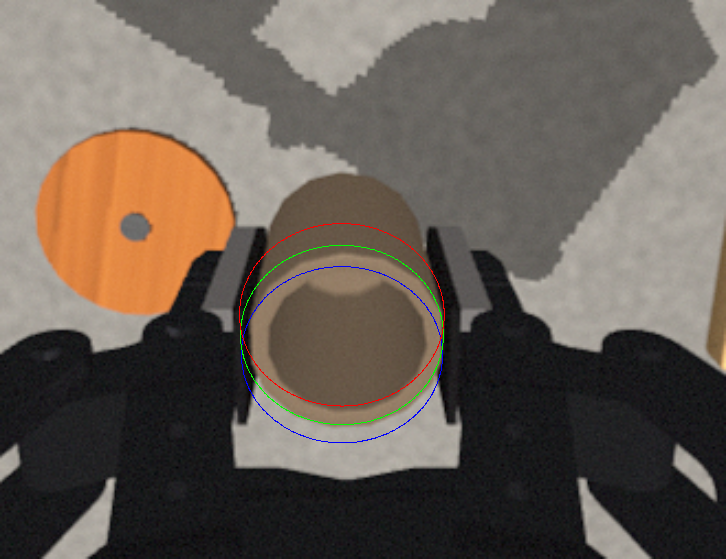

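```bash
python3 -m crank '[{"fingers":0.1,"offset":[0.015,-0.006,0],"twist":0},{"fingers":0.1,"offset":[0.045,-0.006,0],"twist":0},{"fingers":0.1,"offset":[0.08,-0.006,0],"twist":0},{"fingers":0.1,"offset":[0.115,-0.006,0],"twist":0},{"fingers":0.1,"offset":[0.15,-0.006,0],"twist":0},{"fingers":0.1,"offset":[0.18,-0.006,0],"twist":0},{"fingers":0.1,"offset":[0.2,-0.006,0],"twist":0},{"fingers":0.1,"offset":[0.205,-0.006,0],"twist":0}]' 20
python3 -m crank '[{"fingers":0.1,"offset":[0,0,0],"twist":0},{"fingers":0.1,"offset":[0,0,0],"twist":0},{"fingers":0.1,"offset":[0,0,-0.015],"twist":0},{"fingers":0.1,"offset":[0,0,-0.04],"twist":0},{"fingers":0.1,"offset":[0,0,-0.06],"twist":0},{"fingers":0.1,"offset":[0,0,-0.074],"twist":0},{"fingers":0.1,"offset":[0,0,-0.08],"twist":0},{"fingers":0.1,"offset":[0,0,-0.08],"twist":0}]' 20
python3 - <<'E'
from h import *
s,R=st(); c=vision.camera("wrist"); cv2.imwrite("pics/w12.png",c["color"][:,:,::-1])
E
```

```text
time_s: 23.53
tcp_pos: [0.6311, -0.1452, 0.1451]
tool_rot: [0.704, -0.703, -0.066, 0.068]
wrist_force: [-0.3, -0.3, -1.1]
grip_width: 0.034
time_s: 24.2
tcp_pos: [0.6268, -0.1453, 0.0661]
tool_rot: [0.704, -0.703, -0.065, 0.068]
wrist_force: [-0.5, 0.1, 0.2]
grip_width: 0.034
t 24.2 tcp [ 0.6268 -0.1453  0.0661] jawyaw 10.85 down [-0.004  0.001 -1.   ] w 0.034 F [-0.46  0.14  0.22] j [-0.27  0.37  1.82 -0.    0.95 -0.46]
```

View pics/w12.png

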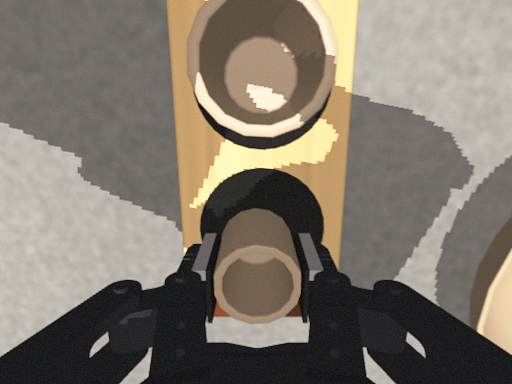

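```bash
python3 -m crank '[{"fingers":0.1,"offset":[0,0,0],"twist":0},{"fingers":0.1,"offset":[0,0,-0.003],"twist":0},{"fingers":0.1,"offset":[0,0,-0.006],"twist":0},{"fingers":0.1,"offset":[0,0,-0.009],"twist":0},{"fingers":0.1,"offset":[0,0,-0.01],"twist":0},{"fingers":0.1,"offset":[0,0,-0.01],"twist":0},{"fingers":0.1,"offset":[0,0,-0.01],"twist":0}]' 20
python3 -m crank '[{"fingers":0.1,"offset":[0,0,-0.001],"twist":0},{"fingers":0.1,"offset":[0,0,-0.002],"twist":0},{"fingers":0.1,"offset":[0,0,-0.002],"twist":0},{"fingers":0.1,"offset":[0,0,-0.002],"twist":0}]' 20
```

```text
time_s: 24.83
tcp_pos: [0.6293, -0.1456, 0.0582]
tool_rot: [0.704, -0.704, -0.067, 0.067]
wrist_force: [0.8, 0.6, -0.3]
grip_width: 0.0341
time_s: 25.17
tcp_pos: [0.6297, -0.1458, 0.0573]
tool_rot: [-0.704, 0.704, 0.067, -0.067]
wrist_force: [-3.0, 1.0, 4.8]
grip_width: 0.0337
```

In contact. Now release, retreat and check all four.

```bash
python3 -m crank '[{"fingers":0.45,"offset":[0,0,0],"twist":0},{"fingers":0.55,"offset":[0,0,0],"twist":0},{"fingers":0.7,"offset":[0,0,0],"twist":0},{"fingers":1,"offset":[0,0,0],"twist":0},{"fingers":1,"offset":[0,0,0],"twist":0},{"fingers":1,"offset":[0,0,0],"twist":0},{"fingers":1,"offset":[0,0,0],"twist":0}]' 20
python3 -m crank '[{"fingers":1,"offset":[0,0,0.02],"twist":0},{"fingers":1,"offset":[0,0,0.05],"twist":0},{"fingers":1,"offset":[0,0,0.09],"twist":0},{"fingers":1,"offset":[0,0,0.13],"twist":0},{"fingers":1,"offset":[0,0,0.17],"twist":0},{"fingers":1,"offset":[0,0,0.2],"twist":0},{"fingers":1,"offset":[0,0,0.21],"twist":0}]'
python3 -m crank '[{"fingers":1,"offset":[-0.03,-0.025,0],"twist":0},{"fingers":1,"offset":[-0.06,-0.05,0],"twist":0},{"fingers":1,"offset":[-0.09,-0.075,0],"twist":0},{"fingers":1,"offset":[-0.12,-0.1,0],"twist":0},{"fingers":1,"offset":[-0.15,-0.125,0],"twist":0},{"fingers":1,"offset":[-0.18,-0.15,0],"twist":0},{"fingers":1,"offset":[-0.2,-0.17,0],"twist":0},{"fingers":1,"offset":[-0.2,-0.17,0],"twist":0}]'
python3 - <<'E'
from h import *
st()
out=[]
P={'XL':(.584,.0905,.06,.116),'L':(.5995,.012,.052,.094),'M':(.6145,-.0665,.044,.072),'S':(.63,-.145,.036,.05)}
for n,(x0,y0,x1,y1,f) in {"top":(190,120,345,190,5),"scene":(140,120,300,270,4)}.items():
    c=vision.camera(n); im=cv2.resize(c["color"][y0:y1,x0:x1,::-1],None,fx=f,fy=f,interpolation=cv2.INTER_CUBIC)
    a=np.linspace(0,2*np.pi,200)
    for x,y,D,H in P.values():
        for zz,DD,col in((.018+H,D,(0,255,0)),(.018,.07,(0,0,255))):
            q=np.c_[x+DD/2*np.cos(a),y+DD/2*np.sin(a),np.full(200,zz)]@c["R"].T+c["t"]
            uv=np.c_[q[:,0]/q[:,2]*c["fx"]+c["cx"],q[:,1]/q[:,2]*c["fy"]+c["cy"]]
            cv2.polylines(im,[((uv-[x0,y0]+.5)*f).astype(int)],True,col,1)
    cv2.imwrite(f"pics/f_{n}.png",im)
E
```

```text
time_s: 25.75
tcp_pos: [0.6293, -0.1456, 0.0562]
tool_rot: [0.704, -0.704, -0.067, 0.067]
wrist_force: [0.2, -0.6, 0.7]
grip_width: 0.0857
time_s: 26.33
tcp_pos: [0.6322, -0.1464, 0.2737]
tool_rot: [-0.703, 0.705, 0.071, -0.063]
wrist_force: [0.4, 0.2, -0.1]
grip_width: 0.0855
time_s: 27.0
tcp_pos: [0.4254, -0.3184, 0.2653]
tool_rot: [-0.704, 0.704, 0.064, -0.066]
wrist_force: [0.3, 0.3, -0.6]
grip_width: 0.0852
t 27.0 tcp [ 0.4254 -0.3184  0.2653] jawyaw 10.62 down [-0.003 -0.001 -1.   ] w 0.0852 F [ 0.32  0.25 -0.62] j [-0.69 -0.02  1.89 -0.    1.27 -0.87]
```

View pics/f_top.png

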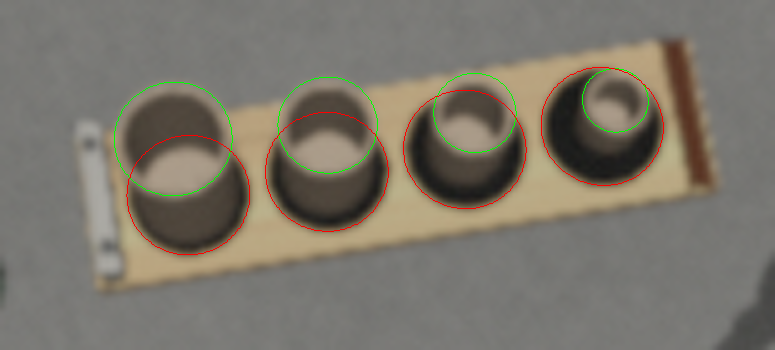

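View pics/f_scene.png

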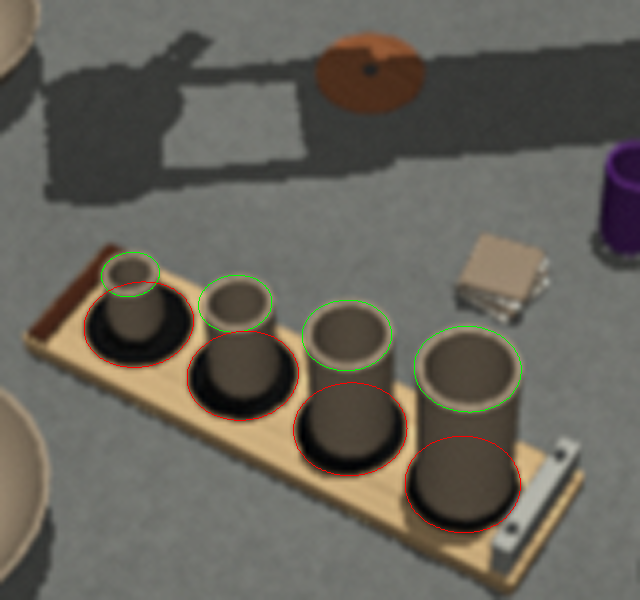

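All four stand upright, with their rims and pads within about 2 mm of the predicted outlines in both views. I'm letting the arm settle and handing in.

```bash
python3 -m crank '[{"fingers":1,"offset":[0,0,0],"twist":0},{"fingers":1,"offset":[0,0,0],"twist":0},{"fingers":1,"offset":[0,0,0],"twist":0}]'; python3 -c "
from station import robot
print(robot.job_done())"
```

```text
time_s: 27.35
tcp_pos: [0.4302, -0.3148, 0.266]
tool_rot: [0.704, -0.704, -0.068, 0.068]
wrist_force: [0.6, 0.5, 0.9]
grip_width: 0.0855
the job is handed in; nothing more can be done
None
```

I placed all four tumblers on the ware board by size, with XL on the pad next to the steel stop, then L, M and S at the far end. I handed the job in at about 27 s; no verdict is reported.

- **Placing:** I lowered each tumbler until the wrist force showed contact with its pad, then released it.
- **Final check:** The top and scene pictures show all four upright and released. Their rims lie within about 2 mm of the outlines predicted for the pad centres, against a limit of 12 mm. The gripper is clear of everything.
- **Disagreements:** The two cameras differed by up to about 3.5 mm when I first located the tumblers. When S was held, the gripper read 34 mm instead of 36 mm, which made no visible difference. No check failed.

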